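# Seat a strip magazine against the sprung plunger

## Task

Take the shorter of the two strip magazines and stand it on the magazine nest with its long side flush against the fence, still clear of the sprung plunger; then slide it along the fence, pushing the plunger back until the magazine meets the two hard stops. Finish while still holding it there with the gripper, pressed steadily on the stops (about 10 N on them is right, 40 N is too much) - the spring pushes it back if you let go. Leave the longer magazine, the waffle pack and the eraser where they are.

Things in the scene. Friction and masses are not known exactly. Their poses are not given: they have to be found in the camera images.
- short_magazine: the shorter magazine, 84 x 50 x 55 mm (x, y, z), about 0.19 kg: an upright pale box, open at both x ends, with 4 mm rigid side walls, floor and top, and strips inside. Origin: centre of its underside; x along its 84 mm length, y across its 50 mm width, z up. Either end may lead. It stands loose on the table.
- long_magazine: the longer magazine, 100 x 50 x 62 mm, same look and axes; origin at the centre of its underside. Leave it alone. The two may stand in either place.
- nest: the magazine nest, fixed to the table: aluminium plate 8 mm thick, x -138 to +132, y -50 to +50 mm. Its x is the push direction (towards the plunger), z up. The origin, level with the table, lies under the centre of the magazine's home: there the magazine's origin is at nest (0, 0, 8) mm, its long axis along x. The plunger's block, 38 mm above the table, stands at x 80 to 116 mm.
- stops: the two steel hard stops on the nest plate, 30 mm above the plate, 18 mm wide, at y = -37 to -19 and +19 to +37 mm; their faces that meet the magazine lie at nest x = +42 mm. The frame is that of the nest (same origin and axes).
- plunger (a joint): travel of the sprung plunger, m: 0 = fully out, grows as it is pushed back along nest +x; 0.015 when the magazine meets the stops (it could go to 0.022). The spring gives 3 N at 0 and 9 N at 0.015 (400 N/m).
- plunger_face (a point): centre of the plunger's flat pad, 30 mm wide and 24 mm high, which looks to nest -x between the stops; at rest at nest (27, 0, 21.5) mm, 15 mm before the faces of the stops. The pad meets the front edge of the magazine's floor.
- fence_edge (a point): middle of the fence's upper inner edge, nest (-48, -25, 23) mm. The fence is a steel bar 12 mm thick on the -y side of the nest, standing 15 mm above the plate (23 mm above the table); its straight inner face lies at nest y = -25 mm, from x = -138 to +42 mm.
- waffle_pack: flat square box 50 x 50 x 14 mm, bystander; origin: centre of its underside.
- eraser_block: small eraser in a sleeve, lying flat, 23 x 44 x 12 mm, bystander; origin: centre of its underside.
Not all that is in view belongs to the job. Leave any brown look-alike of the short_magazine alone.

How it is judged (in metres and radians):
On the way, in this order (a step that is already met when the one before it is completed fails the run):
1. the shorter magazine stands on the nest plate, flush against the fence, before it has moved the plunger (y of short_magazine in the frame of nest between -0.003 and 0.003 m and angle between the x axis of short_magazine and the x axis of nest, either way round below 0.035 rad and z of short_magazine in the frame of nest between 0.005 and 0.0105 m and x of short_magazine in the frame of nest below -0.015 m and value of joint plunger below 0.002 m), for 0.2 s.
2. slid along, the magazine has pushed the plunger back and meets the stops (y of short_magazine in the frame of nest between -0.003 and 0.003 m and angle between the x axis of short_magazine and the x axis of nest, either way round below 0.035 rad and z of short_magazine in the frame of nest between 0.005 and 0.0105 m and x of short_magazine in the frame of nest above -0.003 m and value of joint plunger above 0.0125 m and contact force between short_magazine and stops above 3 N), for 0.2 s.
At the end, for the whole second after the job is handed in: Fingers still hold the shorter magazine and press it on the stops with 3 to 40 N; it stands on the nest plate (2.5 mm), within 3 mm of the fence and of its home place along it, parallel within 2 degrees; plunger back at least 12.5 mm; all still (all of step 2 and contact force between short_magazine and stops below 40 N and contact force between the fingers and short_magazine above 1 N and linear speed of short_magazine below 0.01 m/s); the arm keeps its last pose, push and grip.
It fails at once if the longer magazine is moved more than 20 mm (distance of long_magazine from where it was at the start of the episode above 0.02 m).
It fails at once if the waffle pack or the eraser is moved more than 20 mm (distance of any of waffle_pack, eraser_block from where it was at the start of the episode above 0.02 m).
It also fails if it takes over 64 s, if anything falls off the work surface, if the arm or the gripper's body presses on something with over 40 N, if the wrist force passes 120 N, or if a joint passes its speed limit or range.

## Robot

A 7-joint arm with a two-finger parallel gripper is mounted at the origin on the work surface; the furniture and walls round the work are solid. World frame = base frame: x ahead of the robot, y to its left, z up, the work surface at z = 0. Lengths are in mm, angles in rad, forces in N, time in s.
With the tool pointing down it reaches from about 400 to 875 mm from the base axis. Payload 4.4 kg.
Tool frame: the origin (TCP) lies at the very end of the fingers, on their centre line; the grasp point (between the pads) lies ctrl.grip_depth behind it (ctrl.grip_depth is the distance from the TCP to the grasp point, in mm); z points along the fingers, y is the direction in which the jaws open and shut (so a half turn about z gives the same grasp; the last joint's range is limited). The gripper opens to 85 mm and grips with 20 to 120 N. Pads are 22 mm wide; open, the fingers measure 114 mm over their backs; the gripper's body (76 mm by 85 mm) begins 54 mm behind the grasp point. The pads swing forward as they close: fully open they stand 13 mm farther back than shut.
Start: joints at [-1.304, 0.628, 0.038, 1.517, -0.027, 0.996, -0.02], TCP at [212.325, 614.358, 231.313] pointing down, gripper open.
Joint ranges: [-3.06, 3.06], [-0.37, 2.12], [-1.25, 1.32], [0.18, 2.47], [-1.1, 4.24], [0.23, 1.98], [-2.94, 2.94]. Speed limits (rad/s): [2.57, 2.57, 3.14, 3.14, 3.14, 3.14, 3.14].

## Interface

Orientations are given as [roll, pitch, yaw] about the fixed x, y, z axes, in that order (R = Rz(yaw) Ry(pitch) Rx(roll)).
In Python, from cell import ctrl gives the robot as it stands.
- The arm moves only by the tool servo_tool, never from a script. Its argument "commands" is one flat list of numbers, 5 for each row, row after row: the shift along the tool's x, y, z in units of 25 mm (1.0 is 25 mm), then the turn about the tool's z in units of 6 degrees (1.0 is 6 degrees), then the closure, from 0 (fully open) to 1 (shut). In form: [tx, ty, tz, twist, gripper, tx, ty, tz, twist, gripper, ...]. A call has 1 to 10 rows; each row is the pose to reach, as a shift and turn from the pose commanded when the call began, along the tool's axes at that moment; what a row does not reach only later rows make up. A row lasts 1/12 s, in which the tool goes at most 41.7 mm and 7.16 degrees, less where a joint would pass 70% of its speed; a pose out of reach is approached as far as the arm can. A call with a gripper value outside its range is refused whole. The fingers move at their own pace and stop on an object; the grip force is fixed at half the most. Time passes only in rows, so rows that repeat a pose let the fingers close. It gives the time, the measured TCP pose, the force and the opening at its end, in the units of the state.
- ctrl.read_state(): the state, without advancing time (a new reading comes with each control period).
- ctrl.get_image(name): name is "scene" or "side" or "wrist"; returns a dict with "img" (384x512x3 uint8, blue, green, red), "K" (3x3 intrinsics, pixels), "dist_coeffs" ([k1, k2, p1, p2, k3] as OpenCV has them; the pictures are not rectified), "T" (4x4, takes a point from camera to world coordinates). Camera axes: x right, y down, z forward; pixel columns grow to the right and rows downward; lengths in mm; the calibration is good to about 2 mm. A picture is of the moment at which its call begins. There is no depth.
- ctrl.finish_job(): hands the job in, once; it reports no verdict.
The state is a dict: "clock": time; "qpos": joint angles; "qd": joint speeds; "tau": joint torques, N m; "eef_pos": TCP position; "tool_rot": TCP orientation; "force": force on the tool from outside, world axes, zero at the start; "torque": the same for the moment, N m; "width": finger opening in mm.
Only numpy, scipy, OpenCV 4.12 (cv2) and the standard library are available. Lean on these libraries where they do the work, as an engineer would, in place of code of your own. Each camera call takes 0.05 s, during which the arm holds its last target.

## Working session

There is one attempt and no reset: what is moved stays moved. The work goes in short steps, Python scripts to look and compute and a tool call to move; the robot and the scene stay as the last step left them, time stands still between calls to the robot, and variables do not carry over. Pictures are saved under pics/ and viewed, and the job is handed in when it is done.

Besides the shell and the picture viewer there is one more tool, called after "Request:" by a JSON object that holds its "op" and its "data", one argument or row to a line. servo_tool: Moves the arm, as the interface text tells. Its arguments: {"type":"object","properties":{"commands":{"type":"array","items":{"type":"number"}}},"required":["commands"]}

```bash
mkdir -p pics; ls; python3 - <<'E'
from cell import ctrl
import cv2
print(ctrl.read_state(), ctrl.grip_depth)
for n in ["scene","side","wrist"]:
    d=ctrl.get_image(n); cv2.imwrite(f"pics/{n}0.png",d["img"]); print(n,d["K"],d["dist_coeffs"],d["T"])
    import numpy as np
    np.savez(f"{n}0.npz",**{k:np.array(v) for k,v in d.items()})
E
```

```text
pics
{'clock': 0.0, 'qpos': array([-1.30380743,  0.62932599,  0.03841167,  1.51835886, -0.02696376,
        0.99632385, -0.0199963 ]), 'qd': array([-0.00107789, -0.00034524, -0.00163457, -0.00021288,  0.00123953,
       -0.00088066,  0.0003033 ]), 'tau': array([-6.44829906e-04, -5.63389528e+01,  1.22560613e+00, -1.93448281e+01,
        1.08657553e-02,  1.02481732e-02, -1.07826955e-05]), 'eef_pos': array([212.10295012, 613.75669864, 230.40453102]), 'tool_rot': array([-3.13969416e+00,  3.66094643e-05,  2.80885192e+00]), 'force': array([-0.49015831, -0.02872201, -0.03631859]), 'torque': array([-0.03671736, -0.02666621,  0.00422365]), 'width': 85.37214411001021} 18.700000000000003
scene [[383.94630843   0.         260.42690556]
 [  0.         383.94630843 190.35345461]
 [  0.           0.           1.        ]] [0.01564219 0.         0.         0.         0.        ] [[ 7.50848231e-01 -3.93207580e-01  5.30673849e-01 -9.25502670e+00]
 [-6.60463083e-01 -4.42220987e-01  6.06818848e-01 -5.78432243e+02]
 [-3.93065723e-03 -8.06119344e-01 -5.91739936e-01  5.63750813e+02]
 [ 0.00000000e+00  0.00
[... 271 characters left out ...]
1  2.60355384e-01  2.21199276e+02]
 [-3.05340541e-01 -5.55557330e-01  7.73384256e-01 -7.28420792e+02]
 [ 2.02763570e-02 -8.15779997e-01 -5.78006805e-01  5.54010583e+02]
 [ 0.00000000e+00  0.00000000e+00  0.00000000e+00  1.00000000e+00]]
wrist [[277.18159839   0.         252.42977043]
 [  0.         277.18159839 192.21269175]
 [  0.           0.           1.        ]] [-0.06344522  0.          0.          0.          0.        ] [[ 3.26024165e-01  9.01008058e-01  2.86169045e-01  1.39302336e+02]
 [ 9.45361172e-01 -3.10502042e-01 -9.94018943e-02  6.39080324e+02]
 [-7.05834966e-04  3.02940524e-01 -9.53009203e-01  3.74240080e+02]
 [ 0.00000000e+00  0.00000000e+00  0.00000000e+00  1.00000000e+00]]
```

View pics/scene0.png

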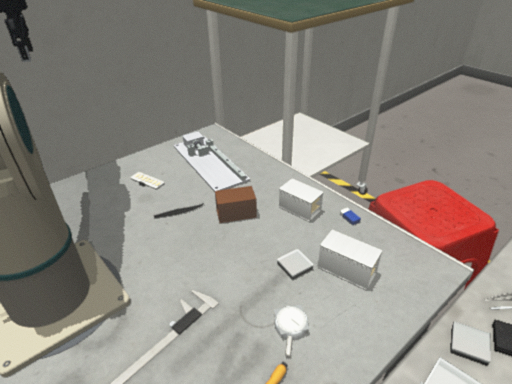

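View pics/side0.png

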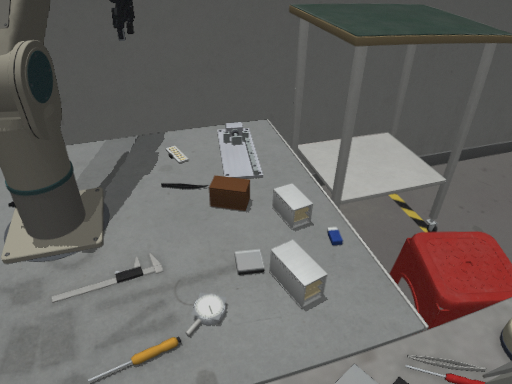

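View pics/wrist0.png

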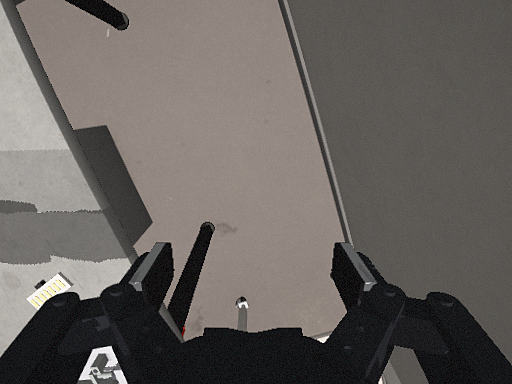

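```bash
cat > h.py <<'E'
import numpy as np, cv2
def load(n): return dict(np.load(n+".npz"))
def ray(d,uv):
    p=cv2.undistortPoints(np.array([[uv]],float),d["K"],d["dist_coeffs"])[0,0]
    T=d["T"]; return T[:3,3], T[:3,:3]@np.array([p[0],p[1],1.])
def onz(d,uv,z):
    o,v=ray(d,uv); return o+v*(z-o[2])/v[2]
def proj(d,P):
    T=np.linalg.inv(d["T"]); P=np.atleast_2d(np.array(P,float))
    r=cv2.Rodrigues(T[:3,:3])[0]
    return cv2.projectPoints(P,r,T[:3,3],d["K"],d["dist_coeffs"])[0][:,0]
def tri(d1,u1,d2,u2):
    o1,v1=ray(d1,u1);o2,v2=ray(d2,u2)
    s=np.linalg.lstsq(np.c_[v1,-v2],o2-o1,rcond=None)[0]
    a=o1+s[0]*v1;b=o2+s[1]*v2; return (a+b)/2,np.linalg.norm(a-b)
def grab(n,tag):
    from cell import ctrl
    d=ctrl.get_image(n); cv2.imwrite(f"pics/{n}{tag}.png",d["img"])
    np.savez(f"{n}{tag}.npz",**{k:np.array(v) for k,v in d.items()}); return d
E
python3 - <<'E'
from h import *
s=load("scene0"); t=load("side0")
for nm,u in [("magA",(301,212)),("magB",(350,275)),("brown",(236,216)),("nest",(212,165))]:
    print(nm,onz(s,u,0).round())
a=s["img"][170:300,260:400]; b=t["img"][170:310,250:350]; c=s["img"][125:195,165:255]; e=t["img"][115:185,205:275]
for i,(im,k) in enumerate([(a,5),(b,4),(c,8),(e,8)]): cv2.imwrite(f"pics/crop{i}.png",cv2.resize(im,None,fx=k,fy=k,interpolation=cv2.INTER_CUBIC))
E
```

```text
magA [ 511. -126.    0.]
magB [ 444. -318.    0.]
brown [390. -37.   0.]
nest [475. 175.   0.]
```

View pics/crop0.png

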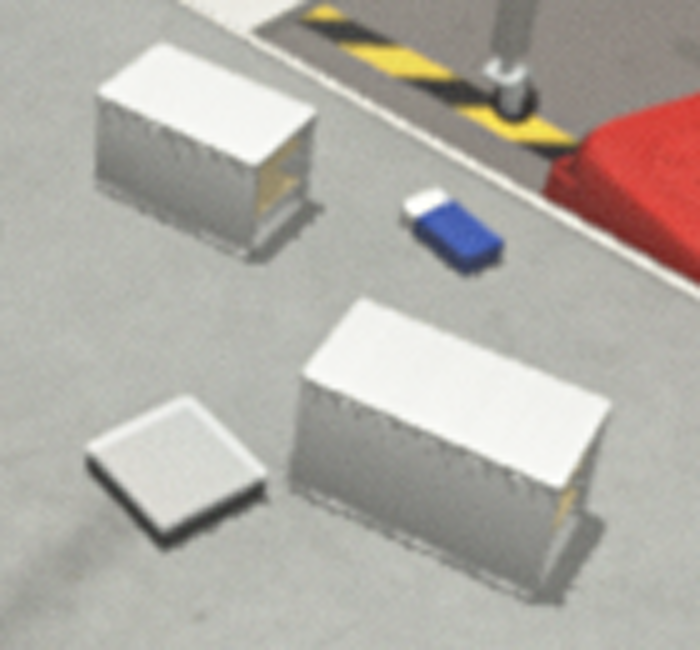

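View pics/crop1.png

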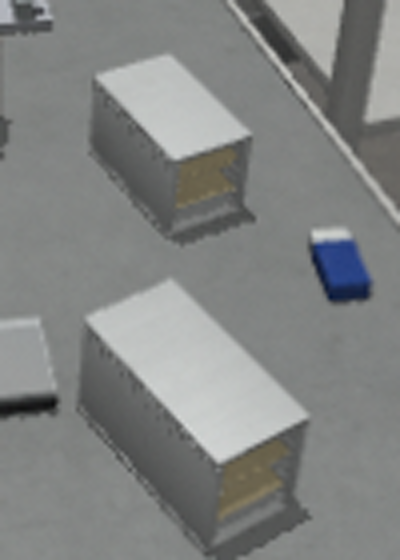

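View pics/crop2.png

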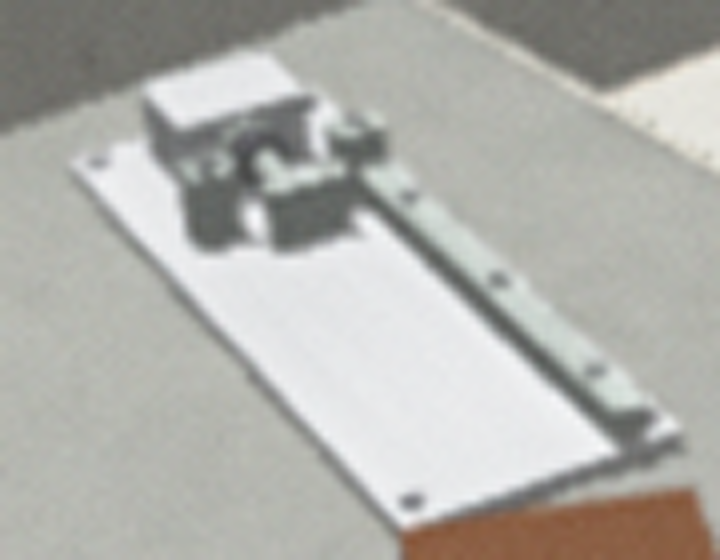

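View pics/crop3.png

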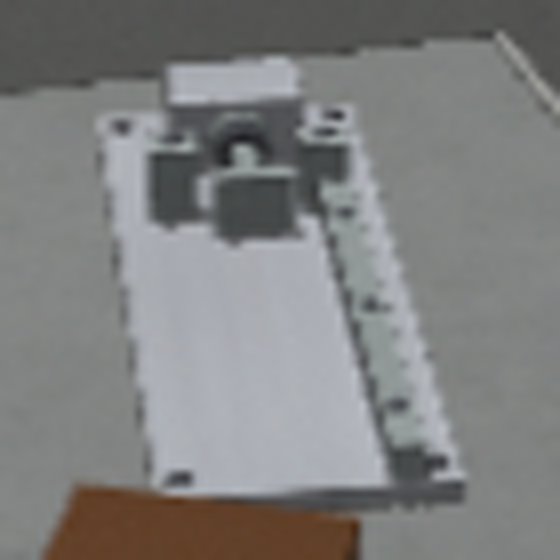

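```bash
python3 - <<'E'
from h import *
s=load("scene0"); t=load("side0")
def c(o,k,x,y): return (o[0]+(x+.5)/k-.5,o[1]+(y+.5)/k-.5)
S={"A":[(165,43),(316,118),(255,165),(98,95)],"B":[(365,298),(610,405),(563,488),(303,372)]}
U={"A":[(168,55),(251,136),(176,160),(93,78)],"B":[(170,280),(308,415),(217,465),(85,322)]}
for m,z in (("A",55),("B",62)):
    P=[];Q=[];R=[]
    for a,b in zip(S[m],U[m]):
        a=c((260,170),5,*a);b=c((250,170),4,*b)
        p,g=tri(s,a,t,b); print(m,p.round(1),round(g,1),onz(s,a,z)[:2].round(1),onz(t,b,z)[:2].round(1)); P.append(p);Q.append(onz(s,a,z));R.append(onz(t,b,z))
    for X in (P,Q,R):
        X=np.array(X); print("  len",np.linalg.norm(X-np.roll(X,-1,0),axis=1).round(1),"ctr",X.mean(0).round(1),"yaw",[round(np.degrees(np.arctan2(*(v[1::-1]))),1) for v in (X[1]-X[0],X[2]-X[3])])
N=[c((165,125),8,*p) for p in [(72,162),(403,528),(685,440)]]
M=[c((205,115),8,*p) for p in [(100,115),(150,495),(465,485),(352,106)]]
print([onz(s,p,8)[:2].round(1) for p in N]);print([onz(t,p,8)[:2].round(1) for p in M])
E
```

```text
A [525.  -80.2  62.7] 2.9 [534.9 -70.6] [528.5 -72.4]
A [ 541.1 -158.    57.2] 0.5 [ 543.1 -156.5] [ 542.7 -155.1]
A [ 496.  -163.3   56.4] 1.3 [ 498.1 -161.5] [ 496.2 -162.7]
A [478.4 -84.6  58.5] 2.1 [483.  -79.8] [479.5 -81.6]
  len [79.6 45.4 80.7 46.9] ctr [ 510.1 -121.5   58.7] yaw [np.float64(-78.3), np.float64(-77.4)]
  len [86.2 45.4 83.1 52.7] ctr [ 514.8 -117.1   55. ] yaw [np.float64(-84.5), np.float64(-79.6)]
  len [84.  47.1 82.8 49.9] ctr [ 511.7 -117.9   55. ] yaw [np.float64(-80.3), np.float64(-78.3)]
B [ 453.  -258.4   69.3] 2.5 [ 461.2 -252.3] [ 455.5 -252.9]
B [ 478.8 -350.6   65.9] 0.7 [ 483.  -348.5] [ 480.6 -348.1]
B [ 430.8 -364.5   67.6] 2.2 [ 436.8 -361.1] [ 432.4 -361.5]
B [ 408.7 -267.1   64.2] 4.0 [ 412.5 -263.6] [ 408.2 -267.5]
  len [ 95.9  50.  100.   45.4] ctr [ 442.8 -310.1   66.7] yaw [np.float64(-74.4), np.float64(-77.2)]
  len [ 98.7  47.8 100.5  50. ] ctr [ 448.4 -306.4   62. ] yaw [np.float64(-77.2), np.float64(-76.0)]
  len [98.4 50.  97.1 49.5] ctr [ 444.2 -307.5   62. ] yaw [np.float64(-75.3), np.float64(-75.6)]
[array([448. , 328.7]), array([405.4,  64.8]), array([500.3,  43.6])]
[array([445.7, 331.8]), array([400.9,  66.9]), array([499.5,  44.5]), array([542.9, 312.5])]
```

The two pale boxes are A at scene px (301,198), top about 84×49 mm at z≈55, and B at (350,258), top about 99×50 mm at z≈64. A fits the short magazine and B the long one. The brown box at (236,204) is the decoy. The enlarged crop confirms A. Nest yaw is about 80.5°, with the fence on its right (world +x) side. I'll move over the nest for a closer view on the way to A.

Request:
{"op": "servo_tool", "data": {
  "commands": [-3, -2.4, 0, 1, 0, -7, -5.5, 0, 3, 0, -12, -10, 0, 6, 0, -15.2, -12.6, 0, 10, 0, -15.2, -12.6, 0, 10, 0, -15.2, -12.6, 0, 10, 0, -15.2, -12.6, 0, 10, 0, -15.2, -12.6, 0, 10, 0, -15.2, -12.6, 0, 10, 0, -15.2, -12.6, 0, 10, 0]
}}

```text
clock: 0.98
eef_pos: [429.3, 256.7, 231.3]
tool_rot: [-3.141, 0.0, 1.759]
force: [0.8, 1.4, -0.6]
width: 85.7
```

```bash
python3 - <<'E'
from h import *
from cell import ctrl
d=grab("wrist",1); s=ctrl.read_state(); print(s["clock"],s["qpos"].round(2),s["eef_pos"],s["tool_rot"]); print(d["T"].round(3))
E
```

```text
1.0333 [-0.83  0.43  0.36  1.93 -0.2   0.81 -0.19] [434.89357468 246.87256908 231.89333388] [3.1381641  0.00645916 1.74888856]
[[ 9.82000e-01  1.79000e-01  5.70000e-02  4.15260e+02]
 [ 1.88000e-01 -9.36000e-01 -2.97000e-01  3.32612e+02]
 [ 0.00000e+00  3.02000e-01 -9.53000e-01  3.75018e+02]
 [ 0.00000e+00  0.00000e+00  0.00000e+00  1.00000e+00]]
```

View pics/wrist1.png

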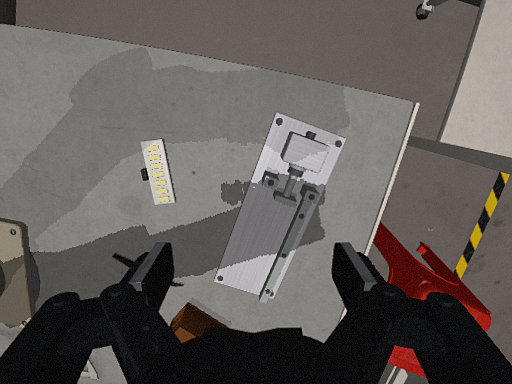

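```bash
python3 - <<'E'
from h import *
from cell import ctrl
ctrl.get_image("side")
d=grab("wrist",2); s=ctrl.read_state(); print(s["clock"],s["qd"].round(3),s["eef_pos"],s["tool_rot"]); print(d["T"].round(3))
o=(200,100); im=d["img"][100:310,200:360]
cv2.imwrite("pics/w2c.png",cv2.resize(im,None,fx=3.6,fy=2.857*1.26,interpolation=cv2.INTER_CUBIC) if 0 else cv2.resize(im[:105],None,fx=5,fy=5,interpolation=cv2.INTER_CUBIC))
cv2.imwrite("pics/w2d.png",cv2.resize(im[95:],None,fx=5,fy=5,interpolation=cv2.INTER_CUBIC))
E
```

```text
1.1333 [-0.066  0.007 -0.073 -0.013 -0.027  0.002 -0.018] [430.85831155 254.59786169 231.49789212] [3.14090632e+00 1.35641912e-03 1.75369986e+00]
[[ 9.84000e-01  1.69000e-01  5.70000e-02  4.19232e+02]
 [ 1.78000e-01 -9.37000e-01 -3.01000e-01  3.27169e+02]
 [ 2.00000e-03  3.06000e-01 -9.52000e-01  3.75222e+02]
 [ 0.00000e+00  0.00000e+00  0.00000e+00  1.00000e+00]]
```

View pics/w2c.png

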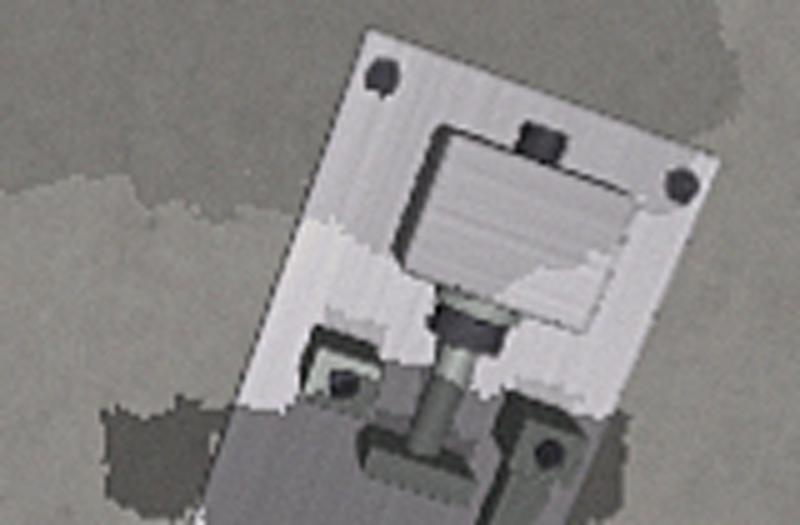

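View pics/w2d.png

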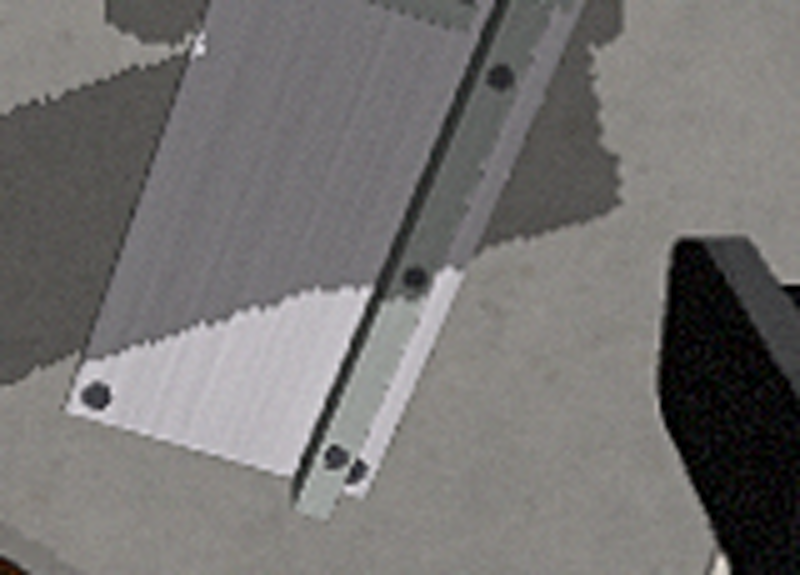

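```bash
python3 - <<'E'
from h import *
d=load("wrist2")
def c(o,k,x,y): return (o[0]+(x+.5)/k-.5,o[1]+(y+.5)/k-.5)
fl=onz(d,c((200,100),5,370,30),8);fr=onz(d,c((200,100),5,718,158),8);nl=onz(d,c((200,195),5,68,410),8);nr=onz(d,c((200,195),5,360,497),8)
for n,v in zip("fl fr nl nr".split(),(fl,fr,nl,nr)): print(n,v.round(1))
for n,a,b in (("L",nl,fl),("R",nr,fr),("n",nl,nr),("f",fl,fr)): print(n,np.linalg.norm(b-a).round(1),np.degrees(np.arctan2(*(b-a)[1::-1])).round(2))
e1=onz(d,c((200,195),5,505,5),23);e2=onz(d,c((200,195),5,298,503),23)
print("fence",e1.round(1),e2.round(1),np.degrees(np.arctan2(*(e1-e2)[1::-1])).round(2))
C=(fl+fr+nl+nr)/4
th=np.arctan2(*((fl-nl)+(fr-nr))[1::-1]); ux=np.array([np.cos(th),np.sin(th),0]);uy=np.array([-ux[1],ux[0],0])
O=C+3*ux; print("C",C.round(1),"yaw",np.degrees(th).round(2),"O",O.round(1))
for e in (e1,e2): print(((e-O)@ux).round(1),((e-O)@uy).round(1))
E
```

```text
fl [447.  329.8   8. ]
fr [543.4 315.1   8. ]
nl [405.6  64.7   8. ]
nr [501.6  48.8   8. ]
L 268.3 81.13
R 269.6 81.06
n 97.2 -9.44
f 97.5 -8.71
fence [504.8 222.6  23. ] [479.9  54.7  23. ] 81.59
C [474.4 189.6   8. ] yaw 81.09 O [474.9 192.6   8. ]
34.3 -24.9
-135.5 -26.3
```

Wrist picture: the plate corners in full-image pixels are about (274,106), (343,131), (213,277) and (272,294). The sides measure 268–270 × 97 mm, as they should. Nest origin is about (475,192.6) with yaw 81.1°, and the fence edge measures at nest y −25 to −26, which agrees. Next I move over magazine A.

Request:
{"op": "servo_tool", "data": {
  "commands": [-1, 0, 0, 0, 0, -2.6, 0, 0.3, 0, 0, -4.2, 0.1, 0.6, 0, 0, -5.8, 0.1, 1, 0, 0, -7.4, 0.2, 1.4, 0, 0, -9, 0.2, 1.8, 0, 0, -10.6, 0.3, 2, 0, 0, -12.2, 0.3, 2, 0, 0, -13.8, 0.4, 2, 0, 0, -15.2, 0.4, 2, 0, 0]
}}

```text
clock: 1.97
eef_pos: [511.7, -113.7, 181.0]
tool_rot: [3.141, -0.0, 1.763]
force: [0.6, 0.1, -0.1]
width: 85.3
```

Request:
{"op": "servo_tool", "data": {
  "commands": [0, 0, 0, 0, 0, 0, 0, 0, 0, 0, 0, 0, 0, 0, 0]
}}

```text
clock: 2.22
eef_pos: [510.7, -110.9, 180.9]
tool_rot: [-3.141, -0.002, 1.763]
force: [-0.2, 0.8, 1.0]
width: 85.6
```

```bash
python3 - <<'E'
from h import *
from cell import ctrl
d=grab("wrist",3); s=ctrl.read_state(); print(s["clock"],s["qd"].round(3),s["qpos"].round(2),s["eef_pos"],s["tool_rot"]); print(d["T"].round(3))
E
```

```text
2.2667 [-0.016 -0.004  0.     0.003  0.    -0.003  0.003] [-0.04  0.53  0.3   1.93 -0.23  0.71  0.59] [ 510.72900262 -110.29490975  180.93021047] [-3.14102596e+00 -1.78741971e-03  1.76463483e+00]
[[ 9.81000e-01  1.83000e-01  5.70000e-02  4.96447e+02]
 [ 1.92000e-01 -9.36000e-01 -2.95000e-01 -3.52710e+01]
 [-0.00000e+00  3.01000e-01 -9.54000e-01  3.24770e+02]
 [ 0.00000e+00  0.00000e+00  0.00000e+00  1.00000e+00]]
```

View pics/wrist3.png

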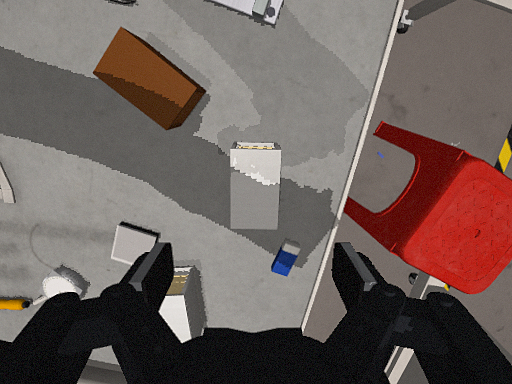

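```bash
python3 - <<'E'
from h import *
d=load("wrist3")
im=d["img"][130:240,215:295]
cv2.imwrite("pics/w3c.png",cv2.resize(im,None,fx=5,fy=5,interpolation=cv2.INTER_CUBIC))
E
```

```text
(no output)
```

View pics/w3c.png

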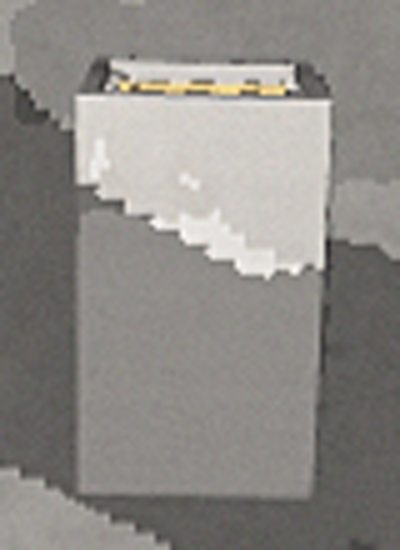

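```bash
python3 - <<'E'
from h import *
d=load("wrist3")
P=np.array([onz(d,(215+(x+.5)/5-.5,130+(y+.5)/5-.5),55) for x,y in [(77,95),(328,99),(313,497),(78,495)]])
print(P.round(1),np.linalg.norm(P-np.roll(P,-1,0),axis=1).round(1),P.mean(0).round(1))
for a,b in ((3,0),(2,1)): print(np.degrees(np.arctan2(*(P[b]-P[a])[1::-1])).round(2))
for a,b in ((0,1),(3,2)): print(np.degrees(np.arctan2(*(P[b]-P[a])[1::-1])).round(2)+90)
from cell import ctrl
s=ctrl.read_state();print(s["eef_pos"],np.degrees(s["tool_rot"]))
E
```

```text
[[ 482.7  -79.2   55. ]
 [ 530.8  -70.6   55. ]
 [ 546.5 -154.    55. ]
 [ 497.2 -163.2   55. ]] [48.9 84.9 50.1 85.2] [ 514.3 -116.8   55. ]
99.82
100.63
100.17
100.53999999999999
[ 510.72900262 -110.29490975  180.93021047] [-1.79967531e+02 -1.02411606e-01  1.01106128e+02]
```

A's top measures 85×49.5 mm, centre about (514,−117), yaw about 100.3°, so it is the short one. The side view put its centre at (512,−118), which agrees. Now I descend on it.

Request:
{"op": "servo_tool", "data": {
  "commands": [-0.1, 0, 0.6, 0.1, 0, -0.28, 0.05, 1.8, 0.13, 0, -0.28, 0.05, 3, 0.13, 0, -0.28, 0.05, 4.2, 0.13, 0, -0.28, 0.05, 5.2, 0.13, 0, -0.28, 0.05, 5.9, 0.13, 0, -0.28, 0.05, 6.2, 0.13, 0, -0.28, 0.05, 6.25, 0.13, 0, -0.28, 0.05, 6.25, 0.13, 0]
}}

```text
clock: 3.02
eef_pos: [513.5, -118.2, 25.2]
tool_rot: [-3.142, -0.001, 1.75]
force: [0.5, -0.1, 0.7]
width: 85.5
```

```bash
python3 - <<'E'
from h import *
from cell import ctrl
s=ctrl.read_state();print(s["eef_pos"],np.degrees(s["tool_rot"]),s["force"])
grab("side",4);d=grab("scene",4)
a=load("side4")["img"][130:260,220:360];b=d["img"][130:260,240:380]
cv2.imwrite("pics/c4.png",cv2.resize(np.hstack([a,b]),None,fx=2.8,fy=2.8))
E
```

```text
[ 513.54363074 -118.23842634   25.20484885] [-1.79996300e+02 -2.89573607e-02  1.00254969e+02] [ 0.51362607 -0.05697212  0.71106525]
```

View pics/c4.png

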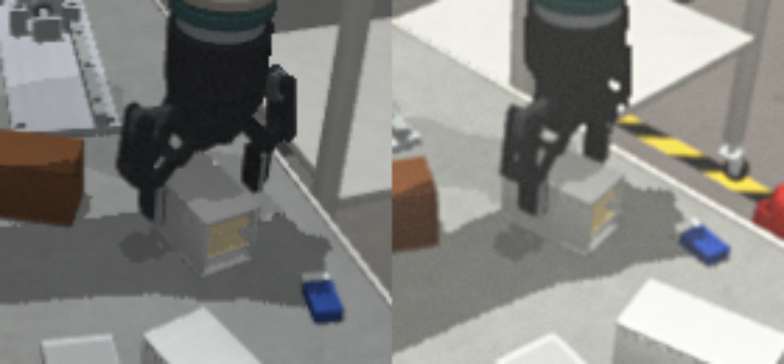

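The fingers straddle the short magazine, centred. Closing.

Request:
{"op": "servo_tool", "data": {
  "commands": [0, 0, 0, 0, 1, 0, 0, 0, 0, 1, 0, 0, 0, 0, 1, 0, 0, 0, 0, 1, 0, 0, 0, 0, 1, 0, 0, 0, 0, 1, 0, 0, 0, 0, 1, 0, 0, 0, 0, 1]
}}

```text
clock: 3.78
eef_pos: [513.9, -119.5, 26.1]
tool_rot: [3.14, 0.0, 1.748]
force: [-1.4, 0.7, 6.7]
width: 49.2
```

Request:
{"op": "servo_tool", "data": {
  "commands": [0, 0, -0.2, 0, 1, 0, 0, -0.8, 0, 1, 0, 0, -1.5, 0, 1, 0, 0, -2.2, 0, 1, 0, 0, -2.8, 0, 1, 0, 0, -3, 0, 1, 0, 0, -3, 0, 1]
}}

```text
clock: 4.37
eef_pos: [514.1, -119.6, 101.3]
tool_rot: [3.139, 0.001, 1.748]
force: [0.3, 0.3, -3.1]
width: 49.1
```

```bash
python3 - <<'E'
from h import *
from cell import ctrl
s=ctrl.read_state();print(s["clock"],s["eef_pos"],np.degrees(s["tool_rot"]),s["force"],s["torque"],s["width"])
grab("side",5);d=grab("scene",5)
a=load("side5")["img"][110:240,220:360];b=d["img"][110:240,240:380]
cv2.imwrite("pics/c5.png",cv2.resize(np.hstack([a,b]),None,fx=2.8,fy=2.8))
E
```

```text
4.3667 [ 514.06796205 -119.57397737  101.2719147 ] [1.79867247e+02 4.85536419e-02 1.00153068e+02] [ 0.29582931  0.32614725 -3.11565212] [-0.01990964  0.0006443   0.00469391] 49.13532770010191
```

View pics/c5.png

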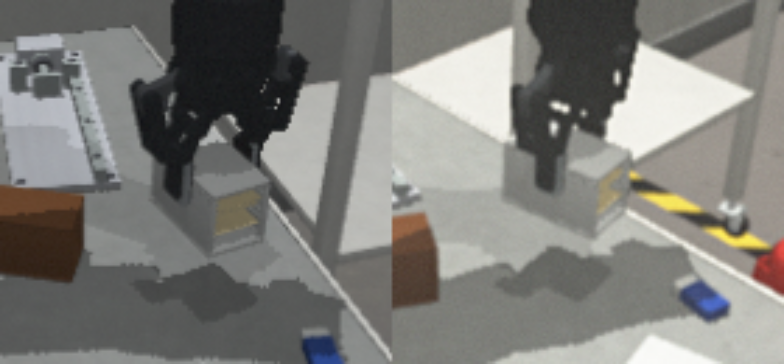

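The magazine is lifted: width 49.1 mm, level, about 3 N. I carry it to the nest, just before the plunger and about 6 mm off the fence, still high up.

Request:
{"op": "servo_tool", "data": {
  "commands": [0.5, 0, 0, 0.2, 1, 1.6, 0, 0, 0.6, 1, 2.9, -0.1, 0, 1.1, 1, 4.2, -0.1, 0, 1.6, 1, 5.5, -0.1, 0, 2.1, 1, 6.8, -0.1, 0, 2.5, 1, 8.1, -0.2, 0, 2.8, 1, 9.4, -0.2, 0, 3.1, 1, 10.4, -0.2, 0, 3.17, 1, 10.86, -0.18, 0, 3.17, 1]
}}

```text
clock: 5.3
eef_pos: [458.7, 151.3, 98.6]
tool_rot: [-3.138, -0.0, 1.421]
force: [0.2, -0.8, -1.9]
width: 49.3
```

Request:
{"op": "servo_tool", "data": {
  "commands": [0, 0, 0.4, 0, 1, 0, 0, 0.8, 0, 1, 0, 0, 1, 0, 1, 0, 0, 1, 0, 1]
}}

```text
clock: 5.63
eef_pos: [460.0, 144.8, 73.2]
tool_rot: [-3.139, 0.003, 1.413]
force: [-0.4, 0.6, -1.6]
width: 49.4
```

```bash
python3 - <<'E'
from h import *
from cell import ctrl
s=ctrl.read_state();print(s["clock"],s["eef_pos"],np.degrees(s["tool_rot"]),s["qpos"].round(2),s["force"],s["width"])
grab("side",6);d=grab("scene",6);w=grab("wrist",6)
a=load("side6")["img"][80:210,190:330];b=d["img"][90:220,150:290]
cv2.imwrite("pics/c6.png",cv2.resize(np.hstack([a,b]),None,fx=2.8,fy=2.8))
E
```

```text
5.6333 [460.02285665 144.81460363  73.20863784] [-1.79828147e+02  1.43311116e-01  8.09671124e+01] [-0.59  0.69  0.34  2.11 -0.54  0.43  0.02] [-0.36234423  0.5877188  -1.59356289] 49.37622580789913
```

View pics/c6.png

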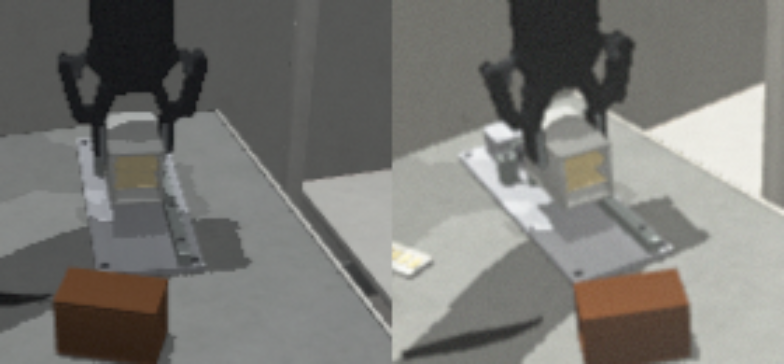

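View pics/wrist6.png

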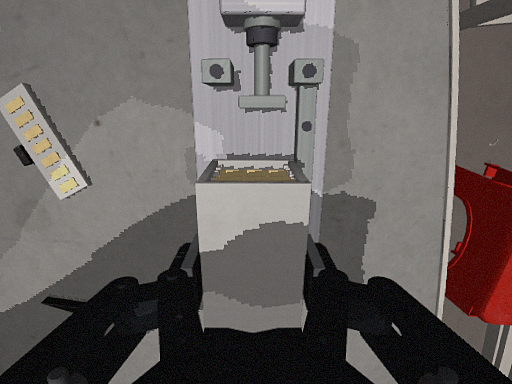

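```bash
python3 - <<'E'
from h import *
w=load("wrist6")
cv2.imwrite("pics/w6c.png",cv2.resize(w["img"][55:205,180:345],None,fx=4,fy=4,interpolation=cv2.INTER_CUBIC))
E
```

```text
(no output)
```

View pics/w6c.png

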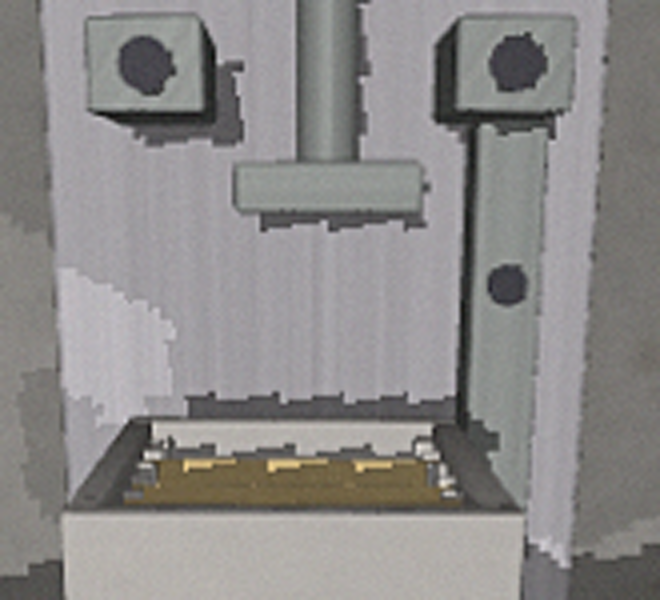

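```bash
python3 - <<'E'
from h import *
w=load("wrist6")
def p(x,y,z): return onz(w,(180+(x+.5)/4-.5,55+(y+.5)/4-.5),z)
m1,m2=p(65,512,102.1),p(522,512,102.1); print("mag front",m1.round(1),m2.round(1),np.linalg.norm(m1-m2).round(1),np.degrees(np.arctan2(*(m2-m1)[1::-1])).round(2)+90)
f1,f2=p(482,130,23),p(469,400,23); print("fence",f1.round(1),f2.round(1),np.degrees(np.arctan2(*(f1-f2)[1::-1])).round(2))
s1,s2,s3,s4=p(90,110,38),p(207,110,38),p(456,108,38),p(570,106,38); print("stops",[s.round(1) for s in (s1,s2,s3,s4)],np.degrees(np.arctan2(*(s4-s1)[1::-1])).round(2)+90)
q1,q2=p(237,213,33.5),p(420,213,33.5);print("pad",q1.round(1),q2.round(1))
th=np.radians(81.1);ux=np.array([np.cos(th),np.sin(th),0]);uy=np.array([-ux[1],ux[0],0])
st=(s1+s4)/2; O=st-42*ux; print("O from stops",O.round(1)); pd=(q1+q2)/2; print("O from pad",(pd-27*ux).round(1))
O=np.array([475,192.6,0])
for n,v in dict(m1=m1,m2=m2,f1=f1,f2=f2,s1=s1,s2=s2,s3=s3,s4=s4,pad=pd).items(): print(n,((v-O)@ux).round(1),((v-O)@uy).round(1))
E
```

```text
mag front [444.2 193.4 102.1] [493.4 185.7 102.1] 49.8 81.03
fence [506.7 228.   23. ] [499.4 183.1  23. ] 80.76
stops [array([445.2, 239.8,  38. ]), array([462.9, 236.9,  38. ]), array([500.5, 231.3,  38. ]), array([517.9, 229. ,  38. ])] 81.56
pad [464.6 221.1  33.5] [493.6 216.5  33.5]
O from stops [475.1 192.9  38. ]
O from pad [474.9 192.1  33.5]
m1 -3.9 30.6
m2 -4.0 -19.2
f1 39.8 -25.8
f2 -5.6 -25.5
s1 42.0 36.7
s2 41.9 18.8
s3 42.2 -19.3
s4 42.6 -36.8
pad 26.5 -0.0
```

The wrist view agrees with the nest geometry to within 1 mm: stop faces at x=42, pad at x=26.5, fence at y=−25.6. The magazine front is at nest x=−4, with a gap of about 6 mm to the fence, and they are parallel within 0.3°. I lower it to just above the plate.

Request:
{"op": "servo_tool", "data": {
  "commands": [0, 0, 0.3, 0, 1, 0, 0, 0.8, 0, 1, 0, 0, 1.2, 0, 1, 0, 0, 1.4, 0, 1, 0, 0, 1.44, 0, 1, 0, 0, 1.44, 0, 1]
}}

```text
clock: 6.28
eef_pos: [460.9, 146.8, 38.7]
tool_rot: [-3.141, 0.0, 1.416]
force: [0.3, -0.7, -2.2]
width: 49.1
```

Request:
{"op": "servo_tool", "data": {
  "commands": [0, 0.06, 0, 0, 1, 0, 0.12, 0, 0, 1, 0, 0.16, 0, 0, 1, 0, 0.18, 0, 0, 1, 0, 0.18, 0, 0, 1]
}}

```text
clock: 6.7
eef_pos: [465.9, 146.4, 39.3]
tool_rot: [3.141, -0.0, 1.416]
force: [0.2, 0.2, -2.2]
width: 49.2
```

Request:
{"op": "servo_tool", "data": {
  "commands": [0, 0, 0.05, 0, 1, 0, 0, 0.1, 0, 1, 0, 0, 0.13, 0, 1, 0, 0, 0.13, 0, 1]
}}

```text
clock: 7.03
eef_pos: [465.3, 146.3, 35.6]
tool_rot: [-3.141, 0.0, 1.416]
force: [0.5, 0.7, -1.9]
width: 48.8
```

Request:
{"op": "servo_tool", "data": {
  "commands": [0, 0.02, 0, 0, 1, 0, 0.04, 0, 0, 1, 0, 0.05, 0, 0, 1, 0, 0.05, 0, 0, 1]
}}

```text
clock: 7.37
eef_pos: [466.9, 146.1, 35.8]
tool_rot: [3.141, -0.0, 1.416]
force: [0.2, -0.2, -2.6]
width: 48.4
```

Request:
{"op": "servo_tool", "data": {
  "commands": [0, 0.02, 0, 0, 1, 0, 0.04, 0, 0, 1, 0, 0.04, 0, 0, 1, 0, 0.04, 0, 0, 1]
}}

```text
clock: 7.7
eef_pos: [467.2, 146.1, 35.8]
tool_rot: [-3.141, 0.0, 1.416]
force: [-1.3, 0.0, -0.8]
width: 49.6
```

Request:
{"op": "servo_tool", "data": {
  "commands": [0, 0, 0.03, 0, 1, 0, 0, 0.06, 0, 1, 0, 0, 0.07, 0, 1, 0, 0, 0.07, 0, 1]
}}

```text
clock: 8.03
eef_pos: [467.2, 146.2, 34.1]
tool_rot: [-3.141, -0.0, 1.416]
force: [-3.2, 1.5, 2.2]
width: 49.3
```

Light contact with the fence (about −3 N in x) and the plate (about +4 N in z). I seat it a little more firmly and take a look.

Request:
{"op": "servo_tool", "data": {
  "commands": [0, 0.02, 0.01, 0, 1, 0, 0.02, 0.02, 0, 1, 0, 0.02, 0.02, 0, 1, 0, 0.02, 0.02, 0, 1]
}}

```text
clock: 8.37
eef_pos: [467.2, 146.2, 34.1]
tool_rot: [-3.14, -0.001, 1.416]
force: [-5.4, 0.4, 8.9]
width: 49.4
```

```bash
python3 - <<'E'
from h import *
from cell import ctrl
s=ctrl.read_state();print(s["clock"],s["eef_pos"],np.degrees(s["tool_rot"]),s["force"],s["torque"],s["width"])
w=grab("wrist",7);t=grab("side",7)
cv2.imwrite("pics/w7c.png",cv2.resize(w["img"][55:205,180:345],None,fx=4,fy=4,interpolation=cv2.INTER_CUBIC))
cv2.imwrite("pics/s7c.png",cv2.resize(t["img"][110:200,200:290],None,fx=6,fy=6,interpolation=cv2.INTER_CUBIC))
E
```

```text
8.3667 [467.22405944 146.15456122  34.10476825] [-1.79899966e+02 -3.35138900e-02  8.11426228e+01] [-5.36076287  0.41832672  8.86671399] [0.0388939  1.02301233 0.04397153] 49.42130429945768
```

View pics/w7c.png

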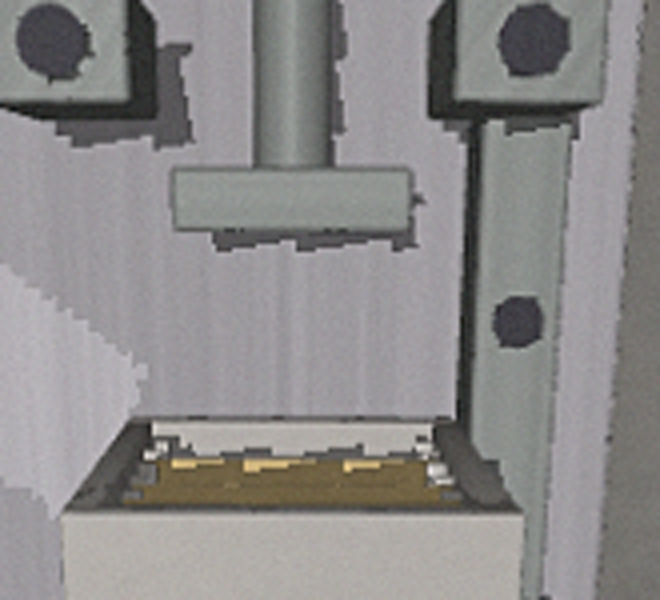

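View pics/s7c.png

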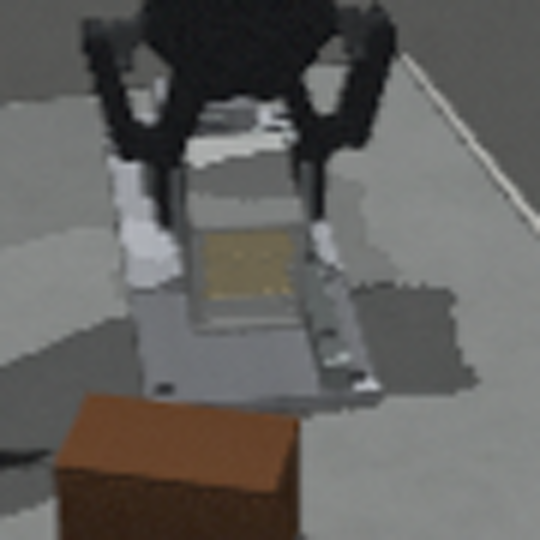

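Flush on the fence (−5 N) and on the plate, plunger untouched, magazine front at nest x≈−2. Step 1 is held. Now I slide along the fence (+tool x), slowing down before the plunger.

Request:
{"op": "servo_tool", "data": {
  "commands": [0, 0, 0, 0, 1, 0.1, 0, 0, 0, 1, 0.25, 0, 0, 0, 1, 0.4, 0, 0, 0, 1, 0.55, 0, 0, 0, 1, 0.7, 0, 0, 0, 1, 0.82, 0, 0, 0, 1, 0.9, 0, 0, 0, 1, 0.9, 0, 0, 0, 1]
}}

```text
clock: 9.22
eef_pos: [469.5, 162.2, 34.2]
tool_rot: [-3.139, 0.007, 1.411]
force: [-8.7, -13.5, 16.2]
width: 49.4
```

Request:
{"op": "servo_tool", "data": {
  "commands": [0.06, 0, 0, 0, 1, 0.14, 0, 0, 0, 1, 0.22, 0, 0, 0, 1, 0.3, 0, 0, 0, 1, 0.38, 0, 0, 0, 1, 0.44, 0, 0, 0, 1, 0.5, 0, 0, 0, 1, 0.5, 0, 0, 0, 1]
}}

```text
clock: 9.88
eef_pos: [471.3, 174.0, 34.3]
tool_rot: [-3.139, 0.007, 1.411]
force: [-9.1, -13.8, 17.2]
width: 49.0
```

Plate drag is larger than it needs to be: 17 N down and about 14 N of drag. I ease off the downward and fence pressure and check for slip in the grip.

Request:
{"op": "servo_tool", "data": {
  "commands": [0, -0.02, -0.03, 0, 1, 0, -0.02, -0.03, 0, 1, 0, -0.02, -0.03, 0, 1]
}}

```text
clock: 10.13
eef_pos: [471.8, 176.1, 34.3]
tool_rot: [-3.14, 0.005, 1.413]
force: [-4.6, -9.7, 5.5]
width: 49.2
```

```bash
python3 - <<'E'
from h import *
from cell import ctrl
s=ctrl.read_state();print(s["clock"],s["eef_pos"],np.degrees(s["tool_rot"]),s["force"],s["torque"],s["width"])
w=grab("wrist",8)
cv2.imwrite("pics/w8c.png",cv2.resize(w["img"][55:205,180:345],None,fx=4,fy=4,interpolation=cv2.INTER_CUBIC))
E
```

```text
10.1333 [471.75850637 176.09176649  34.32706031] [-179.90347945    0.29233646   80.9425855 ] [-4.60239794 -9.69550959  5.51412794] [-2.02380856  1.00027601  0.05791327] 49.20099975489338
```

View pics/w8c.png

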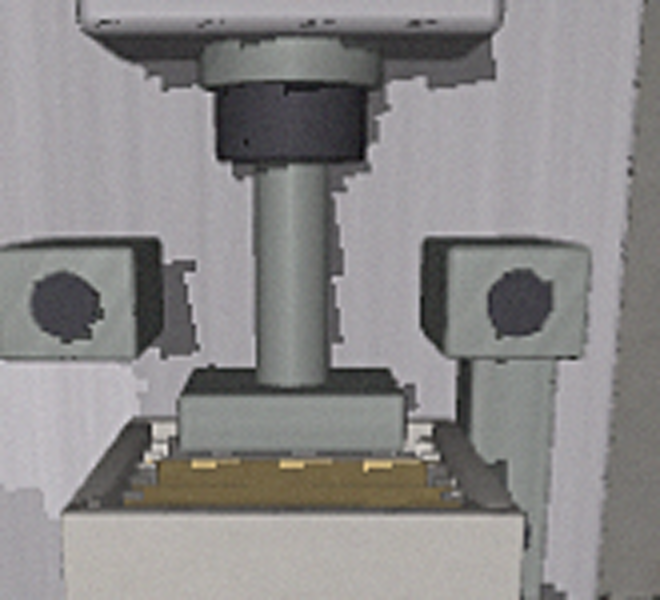

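No slip in the grip: the front edge sits in the same picture place. The pad is just meeting the magazine front, with about 13 mm to go. Lag is about 5 mm at 10 N, so the arm gives roughly 2 N/mm. I push in stages.

Request:
{"op": "servo_tool", "data": {
  "commands": [0.06, 0, 0, 0, 1, 0.12, 0, 0, 0, 1, 0.18, 0, 0, 0, 1, 0.24, 0, 0, 0, 1, 0.3, 0, 0, 0, 1, 0.36, 0, 0, 0, 1, 0.36, 0, 0, 0, 1, 0.36, 0, 0, 0, 1]
}}

```text
clock: 10.85
eef_pos: [472.6, 182.0, 34.5]
tool_rot: [-3.139, 0.008, 1.411]
force: [-6.8, -14.8, 11.1]
width: 49.2
```

Request:
{"op": "servo_tool", "data": {
  "commands": [0.06, -0.01, -0.01, 0, 1, 0.12, -0.01, -0.02, 0, 1, 0.18, -0.01, -0.02, 0, 1, 0.24, -0.01, -0.02, 0, 1, 0.28, -0.01, -0.02, 0, 1, 0.28, -0.01, -0.02, 0, 1, 0.28, -0.01, -0.02, 0, 1]
}}

```text
clock: 11.43
eef_pos: [473.6, 188.7, 34.6]
tool_rot: [-3.14, 0.009, 1.411]
force: [-5.0, -15.0, 6.3]
width: 49.3
```

Request:
{"op": "servo_tool", "data": {
  "commands": [0.04, 0, 0, 0, 1, 0.08, 0, 0, 0, 1, 0.08, 0, 0, 0, 1, 0.08, 0, 0, 0, 1]
}}

```text
clock: 11.77
eef_pos: [473.6, 188.8, 34.7]
tool_rot: [-3.139, 0.011, 1.41]
force: [-5.2, -19.6, 10.1]
width: 49.5
```

```bash
python3 - <<'E'
from h import *
from cell import ctrl
s=ctrl.read_state();print(s["clock"],s["eef_pos"],np.degrees(s["tool_rot"]),s["force"],s["torque"],s["width"])
w=grab("wrist",9)
cv2.imwrite("pics/w9c.png",cv2.resize(w["img"][55:205,180:345],None,fx=4,fy=4,interpolation=cv2.INTER_CUBIC))
E
```

```text
11.7667 [473.61352563 188.76024326  34.67590205] [-179.866093      0.64367285   80.77236784] [ -5.24053719 -19.60554123  10.10660208] [-4.27559054  1.27788277  0.19148584] 49.46580981179729
```

View pics/w9c.png

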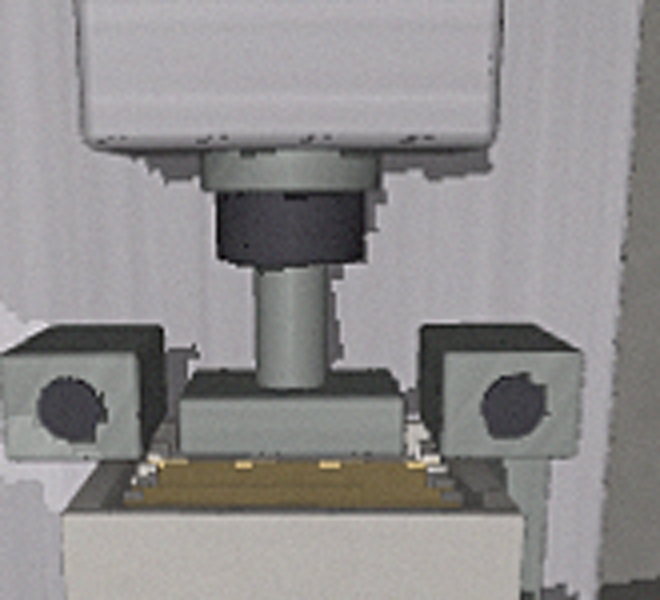

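The TCP has stopped advancing (2 mm more command gave +4.6 N), so the stops are met. The picture shows both stops right at the magazine front, with the pad pushed back level with them. I add a few newtons.

Request:
{"op": "servo_tool", "data": {
  "commands": [0.04, 0, 0, 0, 1, 0.08, 0, 0, 0, 1, 0.12, 0, 0, 0, 1, 0.12, 0, 0, 0, 1, 0.12, 0, 0, 0, 1, 0.12, 0, 0, 0, 1]
}}

```text
clock: 12.32
eef_pos: [473.6, 188.9, 34.8]
tool_rot: [-3.139, 0.015, 1.409]
force: [-7.6, -25.1, 14.4]
width: 48.9
```

```bash
python3 - <<'E'
from h import *
from cell import ctrl
w=grab("wrist",10);t=grab("side",10)
for _ in range(2): ctrl.get_image("side")
s=ctrl.read_state();print(s["clock"],s["eef_pos"],np.degrees(s["tool_rot"]),s["force"],s["torque"],s["width"],abs(s["qd"]).max())
th=np.radians(81.1);ux=np.array([np.cos(th),np.sin(th),0]);uy=np.array([-ux[1],ux[0],0]);print("push",s["force"]@ux,"fence",s["force"]@uy)
a=cv2.resize(w["img"][80:230,180:345],None,fx=3,fy=3);b=cv2.resize(t["img"][95:185,190:290],(500,450),interpolation=cv2.INTER_CUBIC)
cv2.imwrite("pics/c10.png",cv2.resize(np.hstack([a,b]),(780,353)))
E
```

```text
12.5167 [473.63871018 188.8698974   34.78476178] [-179.84251622    0.82919594   80.70097046] [ -7.41000579 -24.98120038  13.30355593] [-5.49832913  1.4917289   0.40255413] 49.08182931207069 0.0005490782094507058
push -25.826828236595343 fence 3.4559371603969287
```

View pics/c10.png

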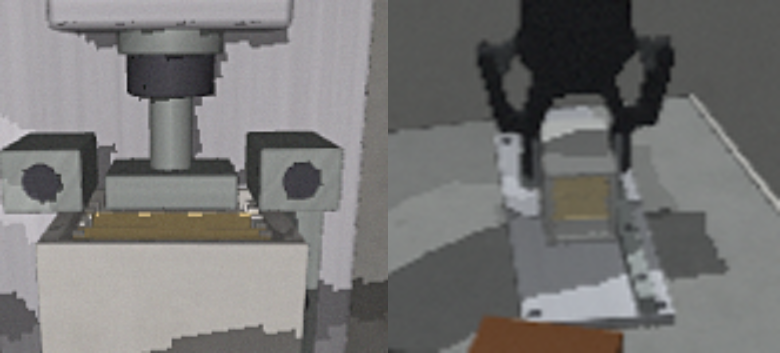

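The push is steady at 25.8 N. The spring takes about 9 N and friction about 6 N, which leaves roughly 11 N on the stops. Everything is still, the tool tilt is 0.8°, and yaw is within 0.4° of the nest. Handing in.

```bash
python3 - <<'E'
from cell import ctrl
print(ctrl.finish_job()); s=ctrl.read_state(); print(s["clock"],s["eef_pos"],s["force"],s["width"])
E
```

```text
the job is handed in; nothing more can be done
None
the job is handed in; nothing more can be done
```

The job is handed in with the short magazine still gripped and pressed on the two hard stops; the simulator reports no verdict. I picked it from its measured top (85 × 49.5 mm) and set it on the nest against the fence, with its front about 28 mm short of the plunger. Then I slid it along the fence to the stops. It took about 12.5 s of the 64 s.

**Last checks:**
- **Stops met:** the TCP stopped advancing while the force kept rising. The push was steady at 25.8 N. Taking off about 9 N for the spring and about 6 N for friction leaves roughly 11 N on the stops; this is estimated, not measured directly.
- **Grip and stillness:** the jaws were at 49 mm on the magazine, the wrist pictures show no slip, and joint speeds were about 0.
- **Alignment:** the magazine was flush on the fence with about 3.5 N of side force. Tool yaw was within about 0.4° of the nest.
- **Tilt:** the tool leaned about 0.8° under the push, so the magazine's centre may sit about 0.7 mm high. Both are inside the limits.

The stop, plunger pad and fence positions measured before placing agreed with the given nest geometry to within 1 mm. I did not go near the longer magazine, the waffle pack, the eraser or the brown look-alike, but I did not re-measure them at the end.

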